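# Dock the inspection lamp in its charging clips

### The arm

A 6-joint arm with a two-finger parallel gripper is mounted at the origin on the work surface. World frame = base frame: x ahead of the robot, y to its left, z up, the work surface at z = 0. Lengths are in m, angles in rad, forces in N, time in s.
With the tool pointing down it reaches from about 0.25 to 0.775 m from the base axis. Payload 4 kg.
Tool frame: the origin (TCP) lies at the very end of the fingers, on their centre line; the grasp point (between the pads) lies hold_point_z behind it (hold_point_z is the distance from the TCP to the grasp point, in m); z points along the fingers, y is the direction in which the jaws open and shut (so a half turn about z gives the same grasp; the last joint's range is limited). The gripper opens to 94 mm and grips with 3 to 60 N. Pads are 16 mm wide; open, the fingers measure 119 mm over their backs; the gripper's body (75 mm by 177 mm) begins 78 mm behind the grasp point.
Start: joints at [1.148, 0.087, 1.371, -0, 1.684, -0.103], TCP at [0.173, 0.522, 0.184] pointing down, gripper open.
Joint ranges: [-3.1, 3.1], [-0.76, 2.03], [0.27, 2.55], [-1.08, 4.22], [0.17, 2.65], [-2.57, 2.57]. Speed limits (rad/s): [2.79, 2.79, 3.14, 3.14, 3.14, 3.14].

### API

Orientations are given as [roll, pitch, yaw] about the fixed x, y, z axes, in that order (R = Rz(yaw) Ry(pitch) Rx(roll)).
In Python, from bench import * gives the robot as it stands.
- The arm moves only by the tool step_arm, never from a script. Its argument "increments" is text: rows parted by semicolons, each of 6 numbers parted by spaces: the shift along the tool's x, y, z in cm, then the turn, a rotation vector about the tool's x, y, z in rad. A call has 1 to 5 rows; each row shifts and turns the commanded pose from where the row before left it, along the tool's axes as they then stand; what a row does not reach is not made up. A row lasts 1/10 s, in which the tool goes at most 50 mm and 8.59 degrees, less where a joint would pass 70% of its speed; a pose out of reach is approached as far as the arm can. A call is refused whole if a number of a shift passes 5 or a number of a turn 0.15, either way. A call with a gripper value outside its range is refused whole. "claw" is the gripper's target within -1 to 1 (shut at 1, half-way at 0, fully open at -1), set as the call begins (left out, the last holds). The fingers move at their own pace and stop on an object; the grip force is fixed at half the most. Time passes only in rows, so rows that do not move let the fingers close. It gives the time, the measured TCP pose, the force and the opening at its end, in the units of the state.
- get_obs(): the state, without advancing time (a new reading comes with each control period).
- snapshot(name): name is "scene" or "top"; returns the picture (400x640x3 uint8, red, green, blue); there is no depth.
- calibration(name): a dict with "camera_matrix" (3x3 intrinsics, pixels), "eye" and "orientation" of the camera in the world. Camera axes: x right, y up, looking along -z (the intrinsics and any distortion apply to the point x, -y, -z); pixel columns grow to the right and rows downward; lengths in m; the calibration is good to about 2 mm. A picture is of the moment at which its call begins. calibration takes no time and is no camera call.
- close_job(): hands the job in, once; it reports no verdict.
The state is a dict: "time": time; "joint_positions": joint angles; "qvel": joint speeds; "joint_torque": joint torques, N m; "tool_pos": TCP position; "ee_rot": TCP orientation; "wrist_force": force on the tool from outside, world axes, zero at the start; "wrist_torque": the same for the moment, N m; "width": finger opening in m.
Only numpy, scipy, OpenCV 4.12 (cv2) and the standard library are available. Lean on these libraries where they do the work, as an engineer would, in place of code of your own. Each camera call takes 0.05 s, during which the arm holds its last target. There are 200 camera calls.

### The job

Take the orange inspection lamp from its wooden V rest and press it down sideways into both spring clips of the charging dock, brass charging end towards the charging post and about 20 mm short of it, until it has snapped fully home in both clips. Then, without lifting it out, slide it along the clips until the brass end meets the post, press it there firmly for a moment (about 15 N), and let go with the lamp touching the post. Never push the lamp with more than about 25 N against the clips' seats or the post, and leave the glue bottle, mug and sanding block alone.

Things in the scene. Friction and masses are not known exactly. Their poses are not given: they have to be found in the camera images.
- lamp_center (a point): Centre, on the axis, of the inspection lamp: an orange round tube 26 mm in diameter, 190 mm long, 105 to 210 g, lying level. x runs along the tube towards the brass-ringed charging end, 95 mm away; the last 20 mm of the other end is a black lens collar 31 mm across. Grasp it about its middle. How it is rolled about its own axis does not matter.
- lamp_end (a point): Centre of the lamp's flat charging end (brass ring), 95 mm along x from the lamp's centre; x points out of the end. This end meets the charging post.
- rest: Fixed wooden rest holding the lamp at the start, tube axis 45 mm above the bench; origin on the bench under its centre, x along the lamp. Base board 160 x 64 x 10 mm; two V blocks 16 mm wide at x = +45 and -45 mm, walls reaching 46 mm above the bench and 24 mm to each side of the axis. Between the blocks the space under the lamp is free down to the board.
- dock_seat (a point): Point midway between the dock's two spring clips, on the axis of a fully seated lamp, 50 mm above the bench. x runs along the seated lamp towards the charging post, z up. The steel C-clips, 14 mm wide, open upwards at x = +50 and -50 mm; flared mouths, 35 mm wide at the tips 20 mm above the seated axis, lead in a tube that is within about 3 mm of centre.
- clip0 (a point): Seated-axis point in the clip farther from the post (x = -50 mm from the dock's mid-point). Each clip has two sprung jaws and a rigid seat under the lamp. Pushing the tube down past the lips takes roughly 8 to 18 N over both clips, from 20 mm down to 10 mm above home; then the force falls away and over the last few mm the jaws draw the tube down onto the seats.
- clip1 (a point): Seated-axis point in the clip nearer the post (x = +50 mm from the dock's mid-point); the same kind of clip. The seated lamp slides along through the clips against a steady friction of some 4 to 12 N (more if it is also held down), which comes on top of the push on the post.
- post_face (a point): Centre of the flat brass contact face of the charging post, at the height of the seated lamp's axis; x points away from the lamp, into the post, along the dock. The post is a rigid black block 44 mm wide, 30 mm deep, its top 68 mm above the bench, set at a place along the dock that differs each time. It does not give.
- glue: Loose yellow glue bottle with orange cap, 58 mm across, 150 mm high; origin under its centre. Leave it alone.
- mug: Loose blue mug, 76 mm across, handle to its +y side, 85 mm high; origin under its centre. Leave it alone.
- sanding_block: Loose wooden sanding block, 100 x 55 x 35 mm (x, y, z); origin under its centre. Leave it alone.
- lamp: The same lamp as a body; its origin and axes are those of its centre.
- seats: The two rigid black seats under the lamp, one in each clip, 16 mm long, flat tops 37 mm above the bench; they do not give. Origin on the base board under the mid-point between the clips.
- post: The charging post as a body; origin on the dock's base board, straight under the contact face.
- dock: The fixed charging dock as a body; origin on the bench, straight under the point midway between the clips, axes as there. Its dark base board is 270 x 84 x 10 mm; between the clips the space under the lamp is free down to the board.
Not all that is in view belongs to the job. There is more than one size of the lamp; the job needs the middle-sized.

How it is judged:
On the way, in this order (a step that is already met when the one before it is completed fails the run):
1. the lamp is snapped home in both clips, its charging end still 6 to 60 mm short of the post (y of lamp_center in the frame of dock_seat between -0.003 and 0.003 m and z of lamp_center in the frame of dock_seat between -0.003 and 0.003 m and angle between the x axis of lamp_center and the x axis of dock_seat, either way round below 0.06 rad and x of lamp_end in the frame of post_face between -0.06 and -0.006 m), for 0.2 s.
2. slid along the clips, the seated lamp is pressed against the post with more than 6 N for 0.2 s (y of lamp_center in the frame of dock_seat between -0.003 and 0.003 m and z of lamp_center in the frame of dock_seat between -0.003 and 0.003 m and angle between the x axis of lamp_center and the x axis of dock_seat, either way round below 0.06 rad and contact force between lamp and post above 6 N), for 0.2 s.
At the end, for the whole second after the job is handed in: The lamp rests, released, in both clips: its centre within 3 mm of the seated axis in height and sideways, its axis within 0.06 rad of the dock's, and its charging end within 2 mm of the post's face (y of lamp_center in the frame of dock_seat between -0.003 and 0.003 m and z of lamp_center in the frame of dock_seat between -0.003 and 0.003 m and angle between the x axis of lamp_center and the x axis of dock_seat, either way round below 0.06 rad and x of lamp_end in the frame of post_face between -0.002 and 0.002 m and linear speed of lamp below 0.01 m/s); the robot touches nothing.
It fails at once if the lamp is pushed against the charging post with more than 27 N (contact force between lamp and post above 27 N).
It fails at once if the lamp is pushed down on the clips' seats with more than 30 N (contact force between lamp and seats above 30 N).
It fails at once if the lamp is jammed against the dock: all its contacts there, the jaws' squeeze counted in, add up to more than 70 N (contact force between lamp and dock above 70 N).
It fails at once if the glue bottle, the mug or the sanding block is moved more than 20 mm (distance of any of glue, mug, sanding_block from where it was at the start of the episode above 0.02 m).
It also fails if it takes over 72 s, if anything falls off the work surface, if the arm or the gripper's body presses on something with over 40 N, if the wrist force passes 120 N, or if a joint passes its speed limit or range.

## Working session

There is one attempt and no reset: what is moved stays moved. The work goes in short steps, Python scripts to look and compute and a tool call to move; the robot and the scene stay as the last step left them, time stands still between calls to the robot, and variables do not carry over. Pictures are saved under pics/ and viewed, about 8 in all and at most 12, crops included, and the job is handed in when it is done.

Besides the shell and the picture viewer there is one more tool, called by a JSON object that holds its "api" and its "payload". step_arm: Moves the arm, as the interface text tells. Its arguments: {"type":"object","properties":{"increments":{"type":"string"},"claw":{"type":"number"}},"required":["increments"]}

```bash
ls; mkdir -p pics
python3 - <<'E'
from bench import *
import cv2
for n in ("scene","top"):
    cv2.imwrite(f"pics/{n}0.png",snapshot(n)[:,:,::-1]); c=calibration(n); print(n,c)
o=get_obs();print(o)
E
```

```text
pics
scene {'camera_matrix': array([[419.45218636,   0.        , 317.49683592],
       [  0.        , 419.45218636, 202.11558021],
       [  0.        ,   0.        ,   1.        ]]), 'eye': array([ 1.20475911, -0.95247388,  1.29718165]), 'orientation': array([0.6793341 , 0.00476717, 0.61584806])}
top {'camera_matrix': array([[483.54994347,   0.        , 319.59517752],
       [  0.        , 483.54994347, 198.41654592],
       [  0.        ,   0.        ,   1.        ]]), 'eye': array([ 0.31354863, -0.1189337 ,  1.58163263]), 'orientation': array([ 0.18593625,  0.00987419, -1.57125432])}
{'time': 0.1, 'joint_positions': array([ 1.14788867e+00,  8.78912652e-02,  1.37205552e+00,  6.95111862e-06,
        1.68359548e+00, -1.03106828e-01]), 'qvel': array([-0.00085104, -0.00165357, -0.00252172, -0.00123255, -0.00046532,
        0.00105533]), 'joint_torque': array([ 1.89461811e-03, -3.41253161e+01, -3.03301477e+01,  7.19177839e-02,
        3.04579781e-02, -7.97227176e-05]), 'tool_pos': array([0.17269977, 0.52163807, 0.18333985]), 'ee_rot': array([-3.13965411e+00, -2.07533522e-04,  2.82179240e+00]), 'wrist_force': array([ 0.06743391, -0.47493844, -1.05661741]), 'wrist_torque': array([ 0.06583417, -0.0067736 ,  0.01686968]), 'width': 0.09416083061421783}
```

View pics/scene0.png

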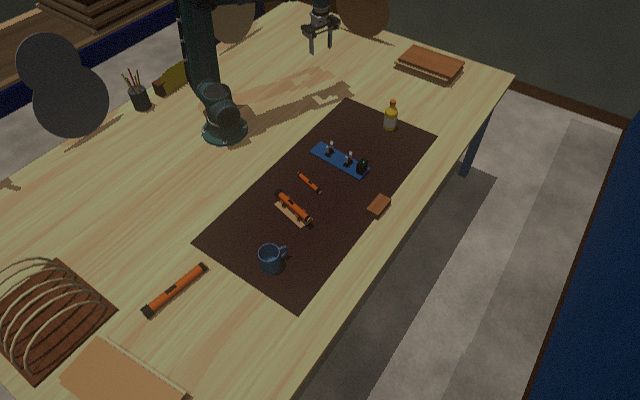

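View pics/top0.png

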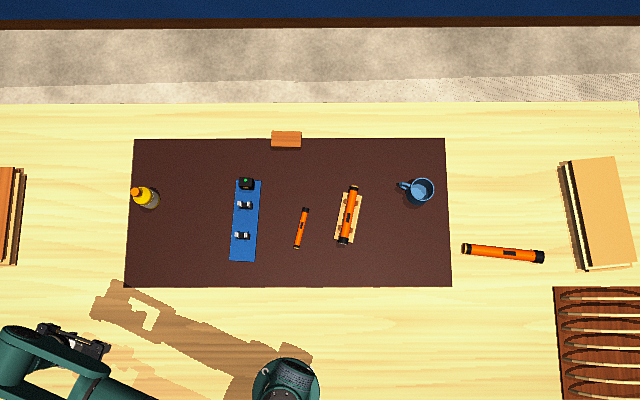

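Seen: three orange lamps in the top view: small and loose at (302,228), one lying in the wooden V rest at (347,215), and a large one at (503,253). The one in the rest is middle-sized and fits the description. The dock is blue, around (245,220), with the post at its far end (246,184). An enlarged crop will confirm this and show which end is brass.

```bash
cat > h.py <<'E'
import numpy as np, cv2
from scipy.spatial.transform import Rotation as R
from bench import *
def cam(n):
    c=calibration(n); return np.array(c['camera_matrix']),np.array(c['eye']),R.from_euler('xyz',c['orientation']).as_matrix()
def ray(n,u,v,z):
    K,e,M=cam(n); d=M@np.array([(u-K[0,2])/K[0,0],-(v-K[1,2])/K[1,1],-1.]); return e+d*(z-e[2])/d[2]
def proj(n,p):
    K,e,M=cam(n); q=M.T@(np.asarray(p,float)-e); return K[0,0]*q[0]/-q[2]+K[0,2], K[1,1]*q[1]/q[2]+K[1,2]
E
python3 - <<'E'
from h import *
im=cv2.imread('pics/top0.png'); s=cv2.imread('pics/scene0.png')
a=cv2.resize(im[165:270,225:375],None,fx=5,fy=5,interpolation=cv2.INTER_CUBIC)
cv2.imwrite('pics/crop_top.png',a)
b=cv2.resize(s[130:235,265:385],None,fx=5.5,fy=5.5,interpolation=cv2.INTER_CUBIC)
cv2.imwrite('pics/crop_scene.png',b)
def rep(n,im,lo,hi,box,z):
    h=cv2.cvtColor(im,cv2.COLOR_BGR2HSV); m=cv2.inRange(h,lo,hi); x0,y0,x1,y1=box; mm=np.zeros_like(m); mm[y0:y1,x0:x1]=m[y0:y1,x0:x1]
    for c in cv2.findContours(mm,0,2)[0]:
        if cv2.contourArea(c)>15:
            r=cv2.minAreaRect(c); pts=cv2.boxPoints(r)
            print(n,np.round(r[0],1),np.round(r[1],1),np.round(r[2],1),np.round(ray(n,*r[0],z),4),[np.round(ray(n,*p,z)[:2],4).tolist() for p in pts])
rep('top',im,(3,190,150),(14,255,255),(290,170,375,260),.045)
rep('top',im,(100,150,60),(120,255,255),(220,165,270,270),.010)
E
```

```text
top [302.3 228.7] [ 2.2 33.7] 12.7 [ 0.5043 -0.0487  0.045 ] [[0.4525, -0.0338], [0.5583, -0.0569], [0.5567, -0.0637], [0.4509, -0.0406]]
top [298.9 228.1] [ 1.7 33.2] 14.0 [ 0.5062 -0.0375  0.045 ] [[0.4554, -0.0225], [0.559, -0.0474], [0.5577, -0.0527], [0.454, -0.0277]]
top [352.3 214.3] [ 5.  47.1] 11.9 [ 0.5506 -0.2089  0.045 ] [[0.4781, -0.1847], [0.6277, -0.2177], [0.6243, -0.2334], [0.4748, -0.2002]]
top [345.3 212.7] [ 6.8 47.4] 10.6 [ 0.5558 -0.1864  0.045 ] [[0.4827, -0.1611], [0.6344, -0.1905], [0.6301, -0.2122], [0.4787, -0.1824]]
top [244.7 220.2] [25.7 81.8] 4.8 [0.537  0.1424 0.01  ] [[0.4075, 0.1913], [0.678, 0.1779], [0.6705, 0.092], [0.4006, 0.108]]
```

View pics/crop_top.png

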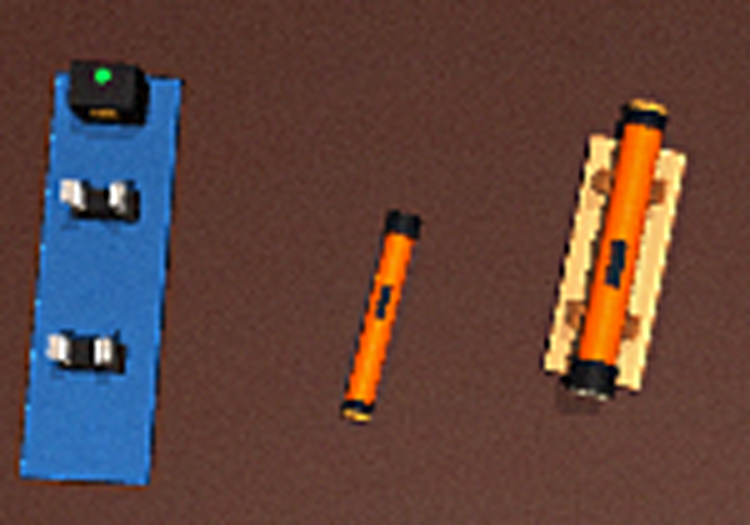

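View pics/crop_scene.png

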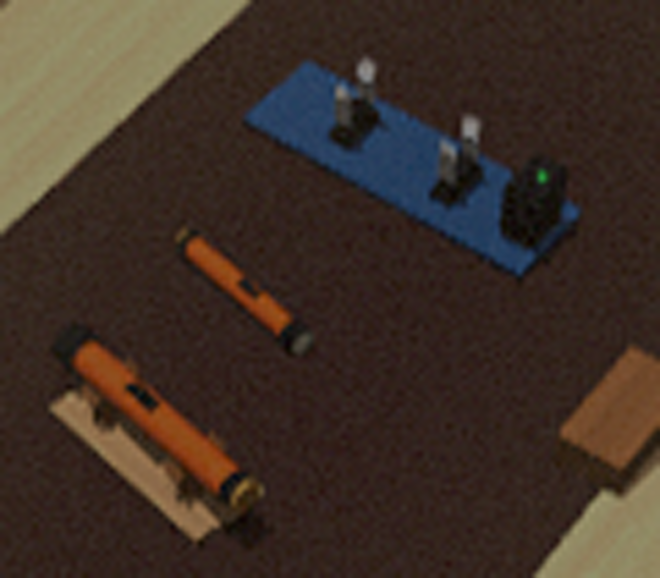

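The crop confirms it: the rest lamp has its brass end at the far (+x) end, about px (354,187), and its lens collar near (344,242). The post is also at the dock's +x end, with clips at about px (244,205) and (242,235). Next I measure both precisely.

```bash
cat >> h.py <<'E'
def up(im,box,f=6):
    x0,y0,x1,y1=box; return cv2.resize(im[y0:y1,x0:x1],None,fx=f,fy=f,interpolation=cv2.INTER_CUBIC)
def topx(p,box,f=6): return (p[0]+.5)/f-.5+box[0],(p[1]+.5)/f-.5+box[1]
def blobs(n,im,box,lo,hi,z,amin=30,close=0,f=6):
    a=cv2.cvtColor(up(im,box,f),cv2.COLOR_BGR2HSV); m=cv2.inRange(a,lo,hi)
    if close: m=cv2.morphologyEx(m,cv2.MORPH_CLOSE,np.ones((close,close),np.uint8))
    out=[]
    for c in cv2.findContours(m,0,2)[0]:
        if cv2.contourArea(c)<amin: continue
        r=cv2.minAreaRect(c); b=cv2.boxPoints(r); e=sorted(range(4),key=lambda i:np.linalg.norm(b[i]-b[(i+1)%4]))
        i,j=e[0],e[1]; A=(b[i]+b[(i+1)%4])/2; B=(b[j]+b[(j+1)%4])/2
        M=cv2.moments(c); ct=(M['m10']/M['m00'],M['m01']/M['m00'])
        g=lambda p: np.round(ray(n,*topx(p,box,f),z)[:2],4)
        print(n,'px',np.round(topx(ct,box,f),1),'area',round(M['m00']/f/f,1),'cent',g(ct),'ends',g(A),g(B),'wid_px',round(min(r[1])/f,1))
        out.append((g(ct),g(A),g(B)))
    return out
E
python3 - <<'E'
from h import *
im=cv2.imread('pics/top0.png'); s=cv2.imread('pics/scene0.png')
print('lamp orange top'); blobs('top',im,(330,175,375,255),(2,150,120),(16,255,255),.045,400,25)
print('lamp orange scene'); blobs('scene',s,(270,185,320,235),(3,150,100),(13,255,255),.045,400,25)
print('brass'); blobs('top',im,(340,180,365,192),(17,90,90),(35,255,255),.045,20)
print('jaw tips top'); blobs('top',im,(228,172,264,262),(0,0,110),(180,70,255),.07,60)
print('jaw tips scene'); blobs('scene',s,(315,135,365,175),(0,0,70),(180,60,255),.07,60)
print('black top'); blobs('top',im,(228,172,264,262),(0,0,0),(180,255,60),.037,60)
print('blue');blobs('top',im,(225,170,270,270),(95,120,60),(125,255,255),.010,500,45)
print('blue scene');blobs('scene',s,(300,130,380,190),(95,120,40),(125,255,255),.010,500,25)
print('green');blobs('top',im,(228,172,264,200),(45,100,100),(75,255,255),.068,10)
print('green s');blobs('scene',s,(350,150,380,180),(45,100,70),(75,255,255),.068,10)
E
```

```text
lamp orange top
top px [348.2 212.8] area 682.8 cent [ 0.5554 -0.1957] ends [ 0.4656 -0.1778] [ 0.6485 -0.2165] wid_px 20.3
lamp orange scene
scene px [292.4 205.4] area 228.8 cent [ 0.5468 -0.1987] ends [ 0.4677 -0.1874] [ 0.6208 -0.2177] wid_px 9.9
scene px [313.9 186.5] area 25.2 cent [ 0.5582 -0.0741] ends [ 0.5711 -0.0702] [ 0.5452 -0.0883] wid_px 5.5
brass
top px [353.6 191.1] area 1.2 cent [ 0.6264 -0.214 ] ends [ 0.6268 -0.2178] [ 0.6268 -0.2108] wid_px 0.8
top px [354.4 186. ] area 8.1 cent [ 0.6433 -0.2169] ends [ 0.6458 -0.2068] [ 0.6411 -0.2276] wid_px 1.9
jaw tips top
top px [245.1 234.7] area 15.7 cent [0.4826 0.1299] ends [0.4907 0.13  ] [0.4744 0.1295] wid_px 3.5
top px [236.3 234.2] area 18.3 cent [0.4841 0.1578] ends [0.4924 0.1581] [0.4745 0.1576] wid_px 4.3
top px [248.  203.6] area 13.9 cent [0.5817 0.1234] ends [0.5898 0.1237] [0.5715 0.1232] wid_px 3.2
top px [239.  203.2] area 20.1 cent [0.583  0.1521] ends [0.5915 0.1506] [0.5736 0.1526] wid_px 5.2
jaw tips scene
scene px [346.  157.1] area 6.0 cent [0.5859 0.1147] ends [0.5775 0.1156] [0.5947 0.1128] wid_px 
[... 1050 characters left out ...]
0.587  0.0923] ends [0.5985 0.0922] [0.5776 0.0924] wid_px 0.6
top px [260.2 191.5] area 2.6 cent [0.6277 0.0899] ends [0.6401 0.0894] [0.6173 0.0903] wid_px 0.6
top px [246.3 183.1] area 178.3 cent [0.6558 0.1364] ends [0.6574 0.1633] [0.6548 0.1102] wid_px 12.6
blue
top px [244.8 223. ] area 1913.0 cent [0.5276 0.142 ] ends [0.675  0.1353] [0.4036 0.1497] wid_px 26.0
blue scene
scene px [336.  159.3] area 613.7 cent [0.5277 0.1313] ends [0.3932 0.1481] [0.6717 0.128 ] wid_px 15.9
green
top px [245.1 179.7] area 7.6 cent [0.6602 0.1354] ends [0.664  0.1319] [0.6566 0.139 ] wid_px 3.1
green s
scene px [363.1 161.6] area 3.2 cent [0.6561 0.1349] ends [0.6526 0.1407] [0.6595 0.1293] wid_px 1.7
```

Run:
```python
from h import *
im=cv2.imread('pics/top0.png'); s=cv2.imread('pics/scene0.png')
for n,img,box,lo in (('top',im,(335,188,365,245),(2,225,150)),('scene',s,(270,185,318,228),(2,195,90))):
    h=cv2.cvtColor(img,cv2.COLOR_BGR2HSV)
    x0,y0,x1,y1=box; m=cv2.inRange(h[y0:y1,x0:x1],lo,(13,255,255))
    v,u=np.nonzero(m); 
    k=cv2.connectedComponents(m)[0]; print(n,'comps',k)
    if n=='top':
        for y in range(0,y1-y0,5):
            q=u[v==y]; 
            if len(q): print(y+y0,q.min()+x0,q.max()+x0,h[y+y0,338:362].tolist() if y==25 else '')
    P=np.array([ray(n,a+x0,b+y0,.045)[:2] for a,b in zip(u,v)],np.float32)
    l=cv2.fitLine(P,cv2.DIST_HUBER,0,.01,.01).ravel(); t=(P-l[2:])@l[:2]
    print('yaw',np.arctan2(l[1],l[0]),'mean',l[2:],'ends',l[2:]+t.min()*l[:2],l[2:]+t.max()*l[:2])
```

```text
top comps 3
193 349 356 
198 348 355 
203 347 354 
208 346 353 
213 345 352 [[177, 118, 67], [19, 139, 255], [19, 138, 255], [19, 133, 252], [23, 124, 255], [12, 158, 113], [14, 129, 73], [9, 250, 200], [12, 255, 255], [5, 195, 89], [150, 51, 40], [110, 144, 39], [12, 235, 224], [13, 255, 255], [8, 255, 235], [16, 144, 222], [20, 130, 247], [18, 136, 248], [19, 135, 248], [22, 129, 255], [16, 154, 237], [5, 131, 101], [5, 123, 83], [8, 126, 95]]
218 344 351 
223 343 350 
228 342 349 
233 341 348 
yaw -0.21297376 mean [ 0.55955106 -0.19269246] ends [ 0.47989306 -0.17546615] [ 0.6303562  -0.20800431]
scene comps 3
yaw -0.21000558 mean [ 0.5287758  -0.19154803] ends [ 0.467769   -0.17854454] [ 0.62072194 -0.21114619]
```

```bash
cat >> h.py <<'E'
def delta(p,yaw,R_now=None):
    """tool-frame shift (cm) to world p, and turn (rotvec) to tool-down with tool x along world yaw; shift in axes after the turn too"""
    o=get_obs(); Rn=R.from_euler('xyz',o['ee_rot']); Rt=R.from_euler('xyz',[np.pi,0,yaw])
    d=(np.array(p)-o['tool_pos'])*100
    print('now',np.round(o['tool_pos'],4),np.round(o['ee_rot'],4),'F',np.round(o['wrist_force'],1),'w',round(o['width'],4),'t',round(o['time'],2))
    print('turn',np.round((Rn.inv()*Rt).as_rotvec(),4),'shift before turn',np.round(Rn.inv().apply(d),3),'after turn',np.round(Rt.inv().apply(d),3))
E
python3 - <<'E'
import bench; print(getattr(bench,'hold_point_z',None),[x for x in dir(bench) if not x.startswith('_')])
from h import *
delta([.5525,-.191,.15],np.pi-.212)
E
```

```text
0.0188 ['IKError', 'calibration', 'close_job', 'get_obs', 'hold_point_z', 'snapshot']
now [0.1727 0.5216 0.1833] [-3.1397e+00 -2.0000e-04  2.8218e+00] F [ 0.1 -0.5 -1.1] w 0.0942 t 0.1
turn [-0.0019 -0.0003 -0.1078] shift before turn [-58.459 -55.704   3.43 ] after turn [-52.125 -61.677   3.334]
```

{"api": "step_arm", "payload": {"increments": "0 0 0 0 0 -0.108; -3.0 -3.6 0 0 0 0; -3.0 -3.6 0 0 0 0; -3.0 -3.6 0 0 0 0; -3.0 -3.6 0 0 0 0", "claw": -1}}

```text
time: 0.6
tool_pos: [0.2601, 0.3544, 0.1838]
ee_rot: [-3.141, -0.0, 2.931]
wrist_force: [0.5, -0.0, 0.3]
width: 0.0942
```

{"api": "step_arm", "payload": {"increments": "-3.0 -3.6 0 0 0 0; -3.0 -3.6 0 0 0 0; -3.0 -3.6 0 0 0 0; -3.0 -3.6 0 0 0 0; -3.0 -3.6 0 0 0 0"}}

```text
time: 1.1
tool_pos: [0.369, 0.1468, 0.1841]
ee_rot: [3.141, 0.0, 2.93]
wrist_force: [0.5, -0.2, -0.3]
width: 0.0939
```

{"api": "step_arm", "payload": {"increments": "-3.0 -3.6 0 0 0 0; -3.0 -3.6 0 0 0 0; -3.0 -3.6 0 0 0 0; -3.0 -3.6 0 0 0 0; -3.0 -3.6 0 0 0 0"}}

```text
time: 1.6
tool_pos: [0.4779, -0.0608, 0.184]
ee_rot: [3.141, -0.0, 2.929]
wrist_force: [0.6, 0.7, 0.5]
width: 0.0939
```

{"api": "step_arm", "payload": {"increments": "-3.0 -3.6 1 0 0 0; -3.0 -3.6 1 0 0 0; 0 0 1 0 0 0; 0 0 0 0 0 0"}}

```text
time: 2.0
tool_pos: [0.5196, -0.1419, 0.1513]
ee_rot: [3.14, -0.006, 2.928]
wrist_force: [0.3, -0.1, -0.1]
width: 0.0944
```

Run:
```python
from h import *
delta([.5525,-.191,.15],np.pi-.212)
```

```text
now [ 0.5196 -0.1419  0.1513] [ 3.1399 -0.0061  2.928 ] F [ 0.3 -0.1 -0.1] w 0.0944 t 2.0
turn [ 0.0016 -0.0061 -0.0016] shift before turn [-4.256 -4.105  0.098] after turn [-4.249 -4.112  0.131]
```

{"api": "step_arm", "payload": {"increments": "-2.1 -2.05 0 0 0 0; -2.1 -2.05 0 0 0 0; 0 0 0 0 0 0; 0 0 0 0 0 0"}}

```text
time: 2.4
tool_pos: [0.5533, -0.1893, 0.1548]
ee_rot: [3.141, -0.0, 2.931]
wrist_force: [-0.6, 0.4, 0.3]
width: 0.094
```

Run:
```python
from h import *
delta([.5525,-.191,.026],np.pi-.212)
im=snapshot('top')[:,:,::-1]; s=snapshot('scene')[:,:,::-1]
a=cv2.resize(im[165:265,300:400],None,fx=4,fy=4,interpolation=2); b=cv2.resize(s[140:240,250:350],None,fx=4,fy=4,interpolation=2)
cv2.imwrite('pics/pre.png',np.hstack([a,b]))
```

```text
now [ 0.5533 -0.1893  0.1548] [ 3.1407e+00 -3.0000e-04  2.9309e+00] F [-0.6  0.4  0.3] w 0.094 t 2.4
turn [ 0.0009 -0.0003  0.0013] shift before turn [ 0.036 -0.191 12.878] after turn [ 0.039 -0.18  12.878]
```

View pics/pre.png

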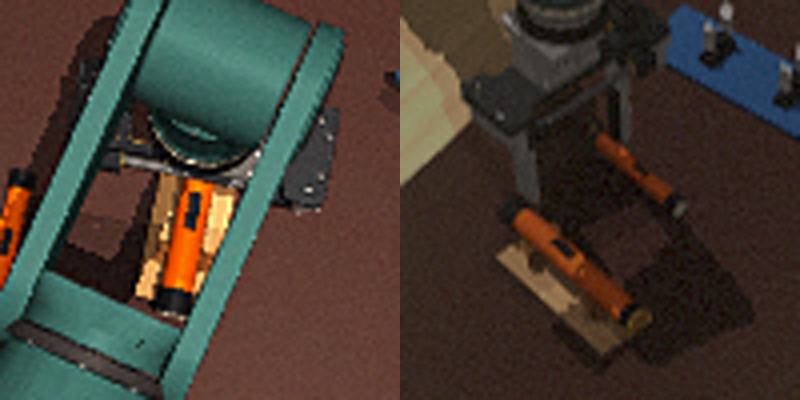

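The gripper straddles the rest lamp, with its fingers on either side of the lamp's middle. The top view is partly hidden by the arm. Descending to grasp.

{"api": "step_arm", "payload": {"increments": "0 -0.18 3.5 0 0 0; 0 0 3.5 0 0 0; 0 0 3.0 0 0 0; 0 0 2.4 0 0 0; 0 0 0.45 0 0 0"}}

```text
time: 3.0
tool_pos: [0.5503, -0.19, 0.0226]
ee_rot: [3.14, -0.007, 2.931]
wrist_force: [-0.8, 0.6, -1.2]
width: 0.0941
```

{"api": "step_arm", "payload": {"increments": "0 0 0 0 0 0; 0 0 0 0 0 0; 0 0 0 0 0 0; 0 0 0 0 0 0; 0 0 0 0 0 0"}}

```text
time: 3.5
tool_pos: [0.5538, -0.1928, 0.0269]
ee_rot: [-3.141, 0.002, 2.93]
wrist_force: [0.4, -0.4, -0.5]
width: 0.0942
```

{"api": "step_arm", "payload": {"increments": "0 0 0 0 0 0; 0 0 0 0 0 0; 0 0 0 0 0 0; 0 0 0 0 0 0; 0 0 0 0 0 0", "claw": 1}}

```text
time: 4.0
tool_pos: [0.5531, -0.1926, 0.0258]
ee_rot: [3.141, -0.0, 2.93]
wrist_force: [-0.6, -0.1, 0.4]
width: 0.0573
```

{"api": "step_arm", "payload": {"increments": "0 0 0 0 0 0; 0 0 0 0 0 0; 0 0 0 0 0 0; 0 0 0 0 0 0; 0 0 0 0 0 0"}}

```text
time: 4.5
tool_pos: [0.5522, -0.1981, 0.0275]
ee_rot: [-3.131, 0.001, 2.929]
wrist_force: [-5.4, -9.4, 4.1]
width: 0.0238
```

{"api": "step_arm", "payload": {"increments": "0 -0.25 0 0 0 0; 0 -0.25 0 0 0 0; 0 0 0 0 0 0; 0 0 0 0 0 0; 0 0 0 0 0 0"}}

```text
time: 5.0
tool_pos: [0.5522, -0.1987, 0.0269]
ee_rot: [-3.139, 0.001, 2.93]
wrist_force: [-3.8, -2.9, 6.9]
width: 0.0239
```

{"api": "step_arm", "payload": {"increments": "0 0 -0.5 0 0 0; 0 0 -1 0 0 0; 0 0 -1.5 0 0 0; 0 0 -2 0 0 0; 0 0 0 0 0 0"}}

```text
time: 5.5
tool_pos: [0.5547, -0.1981, 0.0802]
ee_rot: [-3.141, 0.007, 2.93]
wrist_force: [0.2, -1.0, -0.7]
width: 0.0237
```

{"api": "step_arm", "payload": {"increments": "0 0 0 0 0 0; 0 0 0 0 0 0; 0 0 0 0 0 0"}}

```text
time: 5.8
tool_pos: [0.5514, -0.197, 0.0745]
ee_rot: [3.141, -0.002, 2.93]
wrist_force: [-0.9, 0.1, -1.3]
width: 0.0235
```

Run:
```python
from h import *
delta([.5312,.1415,.15],np.pi-.056)
im=snapshot('top')[:,:,::-1]; s=snapshot('scene')[:,:,::-1]
a=cv2.resize(im[165:265,300:400],None,fx=4,fy=4,interpolation=2); b=cv2.resize(s[140:240,250:350],None,fx=4,fy=4,interpolation=2)
cv2.imwrite('pics/lift.png',np.hstack([a,b]))
```

```text
now [ 0.5514 -0.197   0.0745] [ 3.1409e+00 -2.3000e-03  2.9299e+00] F [-0.9  0.1 -1.3] w 0.0235 t 5.8
turn [ 0.0009 -0.0022 -0.1557] shift before turn [ 9.105 32.677 -7.502] after turn [ 3.91  33.685 -7.546]
```

View pics/lift.png

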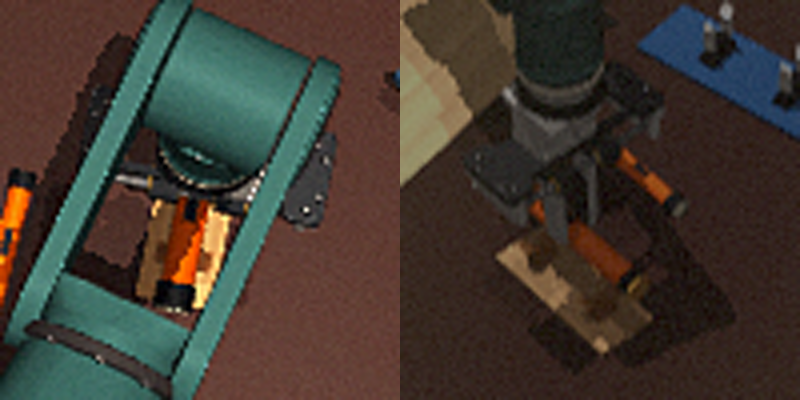

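The lamp is lifted clear in the grip, with the collar at crop (175,297) and the brass at (635,285). I'll compare the held lamp's axis from each camera against the TCP, to get each camera's offset.

```bash
cat >> h.py <<'E'
def lampline(n,img,box,z,x,smin,vmin):
    """orange tube mid-line (mid of min/max across) in world at plane z; returns yaw, y at world x, ends"""
    x0,y0,x1,y1=box; m=cv2.inRange(cv2.cvtColor(img,cv2.COLOR_BGR2HSV)[y0:y1,x0:x1],(2,smin,vmin),(14,255,255))
    k,lab,st,_=cv2.connectedComponentsWithStats(m); i=1+np.argmax(st[1:,4]); m=(lab==i).astype(np.uint8)
    c=max(cv2.findContours(m,0,1)[0],key=cv2.contourArea).reshape(-1,2)
    P=np.array([ray(n,a+x0,b+y0,z)[:2] for a,b in c],np.float32)
    l=cv2.fitLine(P,cv2.DIST_L2,0,.01,.01).ravel(); l[:2]*=np.sign(l[0]); d=l[:2]; nrm=np.array([-d[1],d[0]])
    t=(P-l[2:])@d; s=(P-l[2:])@nrm
    print(n,'area',st[i,4],'px',x0+st[i,0]+st[i,2]/2,y0+st[i,1]+st[i,3]/2,'yaw',round(np.arctan2(d[1],d[0]),4),'y at x',round(float(l[3]+(x-l[2])*d[1]/d[0]),4),'s range',s.min().round(4),s.max().round(4),'ends',(l[2:]+t.min()*d).round(4),(l[2:]+t.max()*d).round(4))
E
python3 - <<'E'
from h import *
o=get_obs();p=o['tool_pos'];print(p,o['ee_rot'])
im=snapshot('top')[:,:,::-1]; s=snapshot('scene')[:,:,::-1]
lampline('top',im,(335,195,362,250),p[2]+.0188,p[0],200,80)
lampline('scene',s,(270,175,322,222),p[2]+.0188,p[0],150,50)
print('initial, x',p[0])
im=cv2.imread('pics/top0.png'); s=cv2.imread('pics/scene0.png')
lampline('top',im,(330,180,370,250),.045,p[0],200,80)
lampline('scene',s,(270,185,318,228),.045,p[0],150,50)
E
```

```text
[ 0.55153683 -0.19714446  0.07476052] [ 3.14101208e+00 -1.92322057e-03  2.92979605e+00]
top area 159 px 346.5 225.0 yaw -0.1924 y at x -0.1952 s range -0.0196 0.0145 ends [ 0.4782 -0.1809] [ 0.5426 -0.1935]
scene area 132 px 300.0 206.0 yaw -0.5162 y at x -0.1882 s range -0.016 0.0248 ends [ 0.5466 -0.1854] [ 0.6361 -0.2361]
initial, x 0.5515368287857682
top area 278 px 349.0 214.0 yaw -0.2071 y at x -0.1973 s range -0.0199 0.0211 ends [ 0.4785 -0.182 ] [ 0.6311 -0.214 ]
scene area 277 px 293.5 206.0 yaw -0.2311 y at x -0.1988 s range -0.0232 0.0217 ends [ 0.4649 -0.1784] [ 0.6235 -0.2158]
```

Run:
```python
from h import *
o=get_obs();p=o['tool_pos']
im0=cv2.imread('pics/top0.png'); im=snapshot('top')[:,:,::-1]
for nm,I,z,rows in (('init',im0,.045,(200,206,224,230)),('held',im,p[2]+.0188,(221,225,229,233))):
    h=cv2.cvtColor(I,cv2.COLOR_BGR2HSV)
    for r in rows:
        u=np.nonzero(cv2.inRange(h[r:r+1,335:362],(2,170,60),(14,255,255))[0])[0]+335
        w=ray('top',(u.min()+u.max())/2,r,z); 
        print(nm,r,u.min(),u.max(),'axis pt',w[:2].round(4),'tool-line y there',round(p[1]-(w[0]-p[0])*np.tan(.2118),4))
cv2.imwrite('pics/held_top.png',im)
for n in('top','scene'): print(n,np.round(proj(n,[0,0,0]),1),'tcp',np.round(proj(n,p),1))
```

```text
init 200 344 355 axis pt [ 0.5972 -0.2005] tool-line y there -0.2071
init 206 346 354 axis pt [ 0.5775 -0.2019] tool-line y there -0.2028
init 224 343 350 axis pt [ 0.5191 -0.19  ] tool-line y there -0.1903
init 230 339 352 axis pt [ 0.4998 -0.1866] tool-line y there -0.1861
held 221 343 357 axis pt [ 0.5219 -0.1986] tool-line y there -0.1909
held 225 342 350 axis pt [ 0.5094 -0.1861] tool-line y there -0.1882
held 229 339 352 axis pt [ 0.497  -0.1844] tool-line y there -0.1855
held 233 340 354 axis pt [ 0.4846 -0.1889] tool-line y there -0.1829
top [286.3 392.4] tcp [349.2 212.4]
scene [225.  130.6] tcp [293.3 200.8]
```

Row by row, the top camera agrees with the TCP to within about 1 mm. My earlier line fit was polluted by wood pixels. Dock estimate: axis passes (0.533, 0.142) with yaw about -0.056, and the post face is at x about 0.645. Carrying the lamp over now.

{"api": "step_arm", "payload": {"increments": "0 0 -3 0 0 0; 0 0 -3 0 0 0; 0 3 0 0 0 -0.08; 0 4 0 0 0 -0.076; 0.4 4.5 0 0 0 0"}}

```text
time: 6.55
tool_pos: [0.5628, -0.083, 0.136]
ee_rot: [-3.142, 0.001, 3.085]
wrist_force: [0.3, 0.9, -1.2]
width: 0.0236
```

{"api": "step_arm", "payload": {"increments": "0.5 4.5 0 0 0 0; 0.5 4.5 0 0 0 0; 0.5 4.5 0 0 0 0; 0.5 4 0 0 0 0; 0 2 0 0 0 0"}}

```text
time: 7.05
tool_pos: [0.5523, 0.1159, 0.1359]
ee_rot: [3.14, -0.0, 3.089]
wrist_force: [-0.1, 0.1, -1.1]
width: 0.0234
```

{"api": "step_arm", "payload": {"increments": "0 0 0 0 0 0; 0 0 0 0 0 0; 0 0 0 0 0 0; 0 0 0 0 0 0"}}

```text
time: 7.45
tool_pos: [0.5532, 0.1111, 0.1358]
ee_rot: [-3.141, -0.0, 3.084]
wrist_force: [0.5, 0.1, -2.0]
width: 0.0234
```

Run:
```python
from h import *
delta([.530,.1424,.085],np.pi-.056)
```

```text
now [0.5532 0.1111 0.1358] [-3.1413 -0.      3.0838] F [ 0.5  0.1 -2. ] w 0.0234 t 7.45
turn [-0.0003 -0.     -0.0018] shift before turn [2.501 2.988 5.083] after turn [2.496 2.991 5.084]
```

{"api": "step_arm", "payload": {"increments": "1.25 1.5 0 0 0 0; 1.25 1.5 0 0 0 0; 0 0 2.5 0 0 0; 0 0 2 0 0 0; 0 0 0.5 0 0 0"}}

```text
time: 7.95
tool_pos: [0.528, 0.1426, 0.0832]
ee_rot: [-3.14, -0.005, 3.084]
wrist_force: [0.1, -0.7, -0.7]
width: 0.0236
```

{"api": "step_arm", "payload": {"increments": "0 0 0 0 0 0; 0 0 0 0 0 0; 0 0 0 0 0 0; 0 0 0 0 0 0"}}

```text
time: 8.35
tool_pos: [0.5307, 0.1438, 0.0871]
ee_rot: [3.141, 0.002, 3.086]
wrist_force: [-0.7, -0.1, -1.5]
width: 0.0238
```

Run:
```python
from h import *
delta([.530,.1424,.085],np.pi-.056)
im=snapshot('top')[:,:,::-1]; s=snapshot('scene')[:,:,::-1]
cv2.imwrite('pics/top2.png',im);cv2.imwrite('pics/scene2.png',s)
a=cv2.resize(im[165:265,200:300],None,fx=4,fy=4,interpolation=2); b=cv2.resize(s[105:180,300:375],None,fx=5.3333,fy=5.3333,interpolation=2)
cv2.imwrite('pics/above.png',np.hstack([a,b[:400]]))
```

```text
now [0.5307 0.1438 0.0871] [3.1410e+00 2.2000e-03 3.0856e+00] F [-0.7 -0.1 -1.5] w 0.0238 t 8.35
turn [ 0.0005  0.0022 -0.    ] shift before turn [ 0.059 -0.146  0.212] after turn [ 0.058 -0.146  0.212]
```

View pics/above.png

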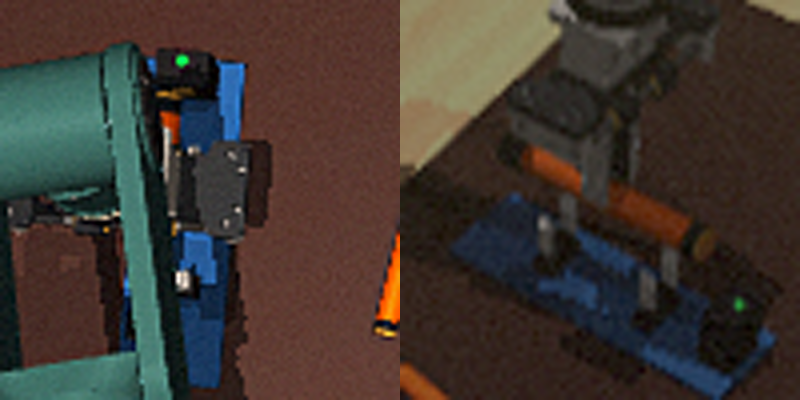

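The lamp is over the dock with its brass end (scene crop (705,240)) towards the post (green dot at (738,305)). I'll check the predicted projections against these pixels.

Run:
```python
from h import *
o=get_obs(); p=o['tool_pos']; c=np.array([p[0],p[1],p[2]+.0188]); d=np.array([np.cos(.056),-np.sin(.056),0]); nrm=np.array([np.sin(.056),np.cos(.056),0])
for n in('top','scene'): print(n,'end',np.round(proj(n,c+.095*d),1),'lens',np.round(proj(n,c-.095*d),1))
S=np.array([.5336,.1422,0])
I=cv2.imread('pics/scene2.png'); I0=cv2.imread('pics/scene0.png'); T0=cv2.imread('pics/top0.png')
f=10
a=cv2.resize(I0[130:180,305:380],None,fx=f,fy=f,interpolation=2); t=cv2.resize(T0[172:247,225:270],None,fx=8,fy=8,interpolation=2)
def mark(img,n,P,x0,y0,f,col):
    u,v=proj(n,P); cv2.circle(img,(int((u-x0+.5)*f),int((v-y0+.5)*f)),3,col,-1)
for k in(-.05,.05):
  for s in(-.0175,.0175):
    P=S+k*d+s*nrm+[0,0,.07]; mark(a,'scene',P,305,130,f,(0,0,255)); mark(t,'top',P,225,172,8,(0,0,255))
  P=S+k*d+[0,0,.037]; mark(a,'scene',P,305,130,f,(0,255,255)); mark(t,'top',P,225,172,8,(0,255,255))
b=S+.1135*d
for s in(-.022,.022):
  for q in (0,.03):
    P=b+s*nrm+q*d+[0,0,.068]; mark(a,'scene',P,305,130,f,(255,0,255)); mark(t,'top',P,225,172,8,(255,0,255))
o=np.zeros((600,750+360,3),np.uint8); o[:500,:750]=a; o[:,750:]=t
cv2.imwrite('pics/over.png',cv2.resize(o,None,fx=.72,fy=.72,interpolation=cv2.INTER_AREA))
```

```text
top end [241.8 187.9] lens [236.5 248.8]
scene end [357.7 151.4] lens [320.8 131.9]
```

View pics/over.png

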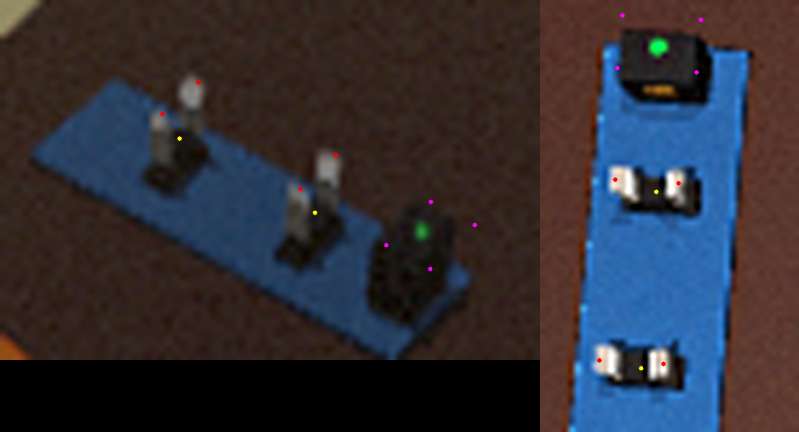

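{"api": "step_arm", "payload": {"increments": "0.35 -0.15 0.5 0 0 0; 0 0 1 0 0 0; 0 0 0.5 0 0 0; 0 0 0 0 0 0; 0 0 0 0 0 0"}}

```text
time: 8.95
tool_pos: [0.526, 0.1425, 0.0654]
ee_rot: [-3.141, -0.001, 3.086]
wrist_force: [-0.3, -0.4, -1.7]
width: 0.0238
```

{"api": "step_arm", "payload": {"increments": "0 0 0 0 0 0; 0 0 0 0 0 0; 0 0 0 0 0 0"}}

```text
time: 9.25
tool_pos: [0.5265, 0.1426, 0.0662]
ee_rot: [3.141, 0.001, 3.086]
wrist_force: [-0.5, 0.2, -1.8]
width: 0.0235
```

{"api": "step_arm", "payload": {"increments": "0 -0.05 0.5 0 0 0; 0 0 0.5 0 0 0; 0 0 0.3 0 0 0; 0 0 0 0 0 0; 0 0 0 0 0 0"}}

```text
time: 9.75
tool_pos: [0.5261, 0.1421, 0.0527]
ee_rot: [3.142, -0.0, 3.086]
wrist_force: [0.9, 0.3, -0.7]
width: 0.0237
```

{"api": "step_arm", "payload": {"increments": "0 0 0.2 0 0 0; 0 0 0.2 0 0 0; 0 0 0 0 0 0; 0 0 0 0 0 0"}}

```text
time: 10.15
tool_pos: [0.5271, 0.1414, 0.051]
ee_rot: [-3.141, 0.003, 3.086]
wrist_force: [-2.7, -2.0, 5.6]
width: 0.0239
```

{"api": "step_arm", "payload": {"increments": "0 0 0.2 0 0 0; 0 0 0 0 0 0; 0 0 0 0 0 0"}}

```text
time: 10.45
tool_pos: [0.5278, 0.1415, 0.0503]
ee_rot: [-3.141, 0.005, 3.085]
wrist_force: [-2.7, -2.4, 9.9]
width: 0.0238
```

{"api": "step_arm", "payload": {"increments": "0 -0.05 0.2 0 0 0; 0 0 0 0 0 0; 0 0 0 0 0 0"}}

```text
time: 10.75
tool_pos: [0.5285, 0.1414, 0.0493]
ee_rot: [3.141, 0.006, 3.086]
wrist_force: [-1.7, -1.2, 12.2]
width: 0.0236
```

{"api": "step_arm", "payload": {"increments": "0 0 0.2 0 0 0; 0 0 0 0 0 0; 0 0 0 0 0 0"}}

```text
time: 11.05
tool_pos: [0.5292, 0.1415, 0.048]
ee_rot: [3.141, 0.008, 3.086]
wrist_force: [-2.8, -1.7, 13.2]
width: 0.0241
```

{"api": "step_arm", "payload": {"increments": "0 0 0.2 0 0 0; 0 0 0 0 0 0; 0 0 0 0 0 0"}}

```text
time: 11.35
tool_pos: [0.5295, 0.1415, 0.0458]
ee_rot: [3.141, 0.009, 3.086]
wrist_force: [-1.6, -3.0, 11.7]
width: 0.024
```

{"api": "step_arm", "payload": {"increments": "0 0 0.2 0 0 0; 0 0 0 0 0 0; 0 0 0 0 0 0"}}

```text
time: 11.65
tool_pos: [0.5291, 0.1414, 0.0423]
ee_rot: [3.141, 0.007, 3.086]
wrist_force: [-0.1, -1.3, 5.5]
width: 0.0237
```

{"api": "step_arm", "payload": {"increments": "0 0 0.2 0 0 0; 0 0 0 0 0 0; 0 0 0 0 0 0"}}

```text
time: 11.95
tool_pos: [0.5286, 0.1414, 0.0394]
ee_rot: [3.141, 0.006, 3.086]
wrist_force: [0.6, -0.9, 6.0]
width: 0.0233
```

{"api": "step_arm", "payload": {"increments": "0 0 0.2 0 0 0; 0 0 0 0 0 0; 0 0 0 0 0 0"}}

```text
time: 12.25
tool_pos: [0.5292, 0.1414, 0.0381]
ee_rot: [3.141, 0.008, 3.086]
wrist_force: [0.7, -1.8, 7.7]
width: 0.023
```

{"api": "step_arm", "payload": {"increments": "0 0 0.2 0 0 0; 0 0 0 0 0 0; 0 0 0 0 0 0"}}

```text
time: 12.55
tool_pos: [0.5299, 0.1413, 0.0363]
ee_rot: [3.141, 0.009, 3.086]
wrist_force: [3.0, -1.8, 7.1]
width: 0.0233
```

{"api": "step_arm", "payload": {"increments": "0 0 0.15 0 0 0; 0 0 0 0 0 0; 0 0 0 0 0 0"}}

```text
time: 12.85
tool_pos: [0.5303, 0.1413, 0.0347]
ee_rot: [3.141, 0.01, 3.085]
wrist_force: [3.3, -2.0, 6.1]
width: 0.0232
```

{"api": "step_arm", "payload": {"increments": "0 0 0.15 0 0 0; 0 0 0 0 0 0; 0 0 0 0 0 0"}}

```text
time: 13.15
tool_pos: [0.5302, 0.1412, 0.0325]
ee_rot: [3.141, 0.009, 3.085]
wrist_force: [5.3, -1.7, 4.3]
width: 0.023
```

{"api": "step_arm", "payload": {"increments": "0 0 0.15 0 0 0; 0 0 0 0 0 0; 0 0 0 0 0 0"}}

```text
time: 13.45
tool_pos: [0.5303, 0.1412, 0.0323]
ee_rot: [3.141, 0.01, 3.086]
wrist_force: [3.7, -3.1, 10.3]
width: 0.0232
```

{"api": "step_arm", "payload": {"increments": "0 0 0.15 0 0 0; 0 0 0 0 0 0; 0 0 0 0 0 0"}}

```text
time: 13.75
tool_pos: [0.5304, 0.1413, 0.0322]
ee_rot: [3.141, 0.01, 3.086]
wrist_force: [1.2, -1.8, 14.7]
width: 0.0231
```

{"api": "step_arm", "payload": {"increments": "0 0 -0.25 0 0 0; 0 0 -0.2 0 0 0; 0 0 0 0 0 0; 0 0 0 0 0 0; 0 0 0 0 0 0"}}

```text
time: 14.25
tool_pos: [0.5287, 0.1412, 0.0325]
ee_rot: [3.142, 0.006, 3.085]
wrist_force: [4.4, -1.0, 1.2]
width: 0.0232
```

Run:
```python
from h import *
delta([.530,.1424,.032],np.pi-.056)
im=snapshot('top')[:,:,::-1]; s=snapshot('scene')[:,:,::-1]
a=cv2.resize(im[170:250,215:275],None,fx=5,fy=5,interpolation=2); b=cv2.resize(s[125:180,310:378],None,fx=7.2,fy=7.2,interpolation=2)
cv2.imwrite('pics/seated.png',np.hstack([a[:396],b[:396]]))
```

```text
now [0.5287 0.1412 0.0325] [3.1415 0.0057 3.0855] F [ 4.4 -1.   1.2] w 0.0232 t 14.25
turn [ 0.0001  0.0057 -0.0001] shift before turn [-0.121  0.127  0.053] after turn [-0.121  0.127  0.052]
```

View pics/seated.png

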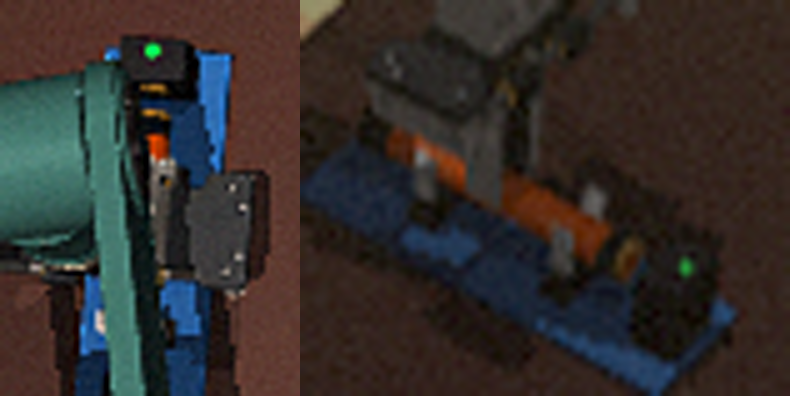

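Both clips hold the tube: in the scene crop, the jaws at (425,185) and (560,245) wrap around it. The TCP stopped rigidly at home height with 15 N. The brass end at top crop (155,113) is about 15 mm short of the post face at (152,88). Now sliding.

{"api": "step_arm", "payload": {"increments": "-0.2 0 0 0 0 0; -0.2 0 0 0 0 0; -0.2 0 0 0 0 0; 0 0 0 0 0 0; 0 0 0 0 0 0"}}

```text
time: 14.85
tool_pos: [0.5288, 0.1412, 0.0323]
ee_rot: [-3.141, -0.008, 3.086]
wrist_force: [-7.4, -2.2, 11.3]
width: 0.023
```

{"api": "step_arm", "payload": {"increments": "-0.2 0 0 0 0 0; -0.2 0 0 0 0 0; 0 0 0 0 0 0; 0 0 0 0 0 0"}}

```text
time: 15.25
tool_pos: [0.5289, 0.1412, 0.0321]
ee_rot: [-3.14, -0.016, 3.087]
wrist_force: [-16.2, -1.9, 17.7]
width: 0.023
```

{"api": "step_arm", "payload": {"increments": "0 0 -0.25 0 0 0; 0 0 -0.25 0 0 0; 0 0 0 0 0 0; 0 0 0 0 0 0"}}

```text
time: 15.65
tool_pos: [0.5327, 0.1408, 0.0333]
ee_rot: [-3.14, -0.008, 3.086]
wrist_force: [-3.4, 0.1, -9.2]
width: 0.0232
```

{"api": "step_arm", "payload": {"increments": "0 0 0.25 0 0 0; 0 0 0 0 0 0; 0 0 0 0 0 0"}}

```text
time: 15.95
tool_pos: [0.5349, 0.1409, 0.033]
ee_rot: [-3.141, -0.003, 3.086]
wrist_force: [-5.1, -0.8, -4.6]
width: 0.0229
```

{"api": "step_arm", "payload": {"increments": "-0.2 0 -0.05 0 0 0; 0 0 0 0 0 0; 0 0 0 0 0 0"}}

```text
time: 16.25
tool_pos: [0.5373, 0.1407, 0.0335]
ee_rot: [-3.141, -0.002, 3.086]
wrist_force: [-4.1, -0.5, -7.8]
width: 0.0231
```

{"api": "step_arm", "payload": {"increments": "-0.15 0 0.2 0 0 0; 0 0 0 0 0 0; 0 0 0 0 0 0"}}

```text
time: 16.55
tool_pos: [0.5401, 0.1407, 0.0329]
ee_rot: [-3.142, 0.001, 3.086]
wrist_force: [-4.7, -1.0, -4.2]
width: 0.0232
```

{"api": "step_arm", "payload": {"increments": "-0.15 0 0 0 0 0; 0 0 0 0 0 0; 0 0 0 0 0 0"}}

```text
time: 16.85
tool_pos: [0.5414, 0.1406, 0.0329]
ee_rot: [-3.142, 0.001, 3.086]
wrist_force: [-5.0, -0.9, -2.5]
width: 0.0234
```

Sliding steadily with about 5 N friction. Continuing in small steps.

{"api": "step_arm", "payload": {"increments": "-0.15 0 0 0 0 0; 0 0 0 0 0 0; 0 0 0 0 0 0"}}

```text
time: 17.15
tool_pos: [0.543, 0.1406, 0.0328]
ee_rot: [3.142, 0.001, 3.086]
wrist_force: [-4.5, -1.9, -1.6]
width: 0.0231
```

{"api": "step_arm", "payload": {"increments": "-0.15 0 0 0 0 0; 0 0 0 0 0 0; 0 0 0 0 0 0"}}

```text
time: 17.45
tool_pos: [0.544, 0.1405, 0.0327]
ee_rot: [3.142, -0.0, 3.086]
wrist_force: [-5.8, -0.6, -1.7]
width: 0.0233
```

{"api": "step_arm", "payload": {"increments": "-0.15 0 0 0 0 0; 0 0 0 0 0 0; 0 0 0 0 0 0"}}

```text
time: 17.75
tool_pos: [0.544, 0.1405, 0.0327]
ee_rot: [-3.141, -0.003, 3.086]
wrist_force: [-8.8, -1.9, 0.9]
width: 0.0229
```

Contact at x=0.544. Now raising the push to about 19–20 N in total (5 N friction plus about 15 N on the post).

{"api": "step_arm", "payload": {"increments": "-0.2 0 -0.05 0 0 0; 0 0 0 0 0 0; 0 0 0 0 0 0"}}

```text
time: 18.05
tool_pos: [0.544, 0.1405, 0.0327]
ee_rot: [-3.141, -0.008, 3.086]
wrist_force: [-12.4, -2.4, 2.0]
width: 0.0233
```

{"api": "step_arm", "payload": {"increments": "-0.15 0 -0.1 0 0 0; 0 0 0 0 0 0; 0 0 0 0 0 0"}}

```text
time: 18.35
tool_pos: [0.5439, 0.1405, 0.0327]
ee_rot: [-3.141, -0.012, 3.086]
wrist_force: [-14.6, -1.5, 1.1]
width: 0.0236
```

{"api": "step_arm", "payload": {"increments": "-0.2 0 -0.1 0 0 0; 0 0 0 0 0 0; 0 0 0 0 0 0"}}

```text
time: 18.65
tool_pos: [0.5439, 0.1405, 0.0327]
ee_rot: [-3.141, -0.016, 3.087]
wrist_force: [-17.4, -1.4, 0.8]
width: 0.0231
```

{"api": "step_arm", "payload": {"increments": "-0.1 0 -0.1 0 0 0; 0 0 0 0 0 0; 0 0 0 0 0 0; 0 0 0 0 0 0"}}

```text
time: 19.05
tool_pos: [0.5439, 0.1405, 0.0327]
ee_rot: [-3.14, -0.019, 3.087]
wrist_force: [-17.1, 0.3, -1.8]
width: 0.0232
```

{"api": "step_arm", "payload": {"increments": "-0.15 0 0 0 0 0; 0 0 0 0 0 0; 0 0 0 0 0 0; 0 0 0 0 0 0; 0 0 0 0 0 0"}}

```text
time: 19.55
tool_pos: [0.5439, 0.1405, 0.0327]
ee_rot: [-3.14, -0.022, 3.087]
wrist_force: [-20.8, -0.8, 1.3]
width: 0.0236
```

{"api": "step_arm", "payload": {"increments": "0.3 0 0.1 0 0 0; 0.3 0 0.1 0 0 0; 0.3 0 0.1 0 0 0; 0 0 0 0 0 0; 0 0 0 0 0 0"}}

```text
time: 20.05
tool_pos: [0.544, 0.1405, 0.0328]
ee_rot: [-3.142, -0.001, 3.086]
wrist_force: [-5.8, -0.5, -2.1]
width: 0.0231
```

{"api": "step_arm", "payload": {"increments": "0 0 0 0 0 0; 0 0 0 0 0 0"}}

```text
time: 20.25
tool_pos: [0.544, 0.1405, 0.0327]
ee_rot: [3.142, -0.002, 3.086]
wrist_force: [-5.4, -0.9, -1.7]
width: 0.0231
```

{"api": "step_arm", "payload": {"increments": "0.15 0 0.05 0 0 0; 0 0 0 0 0 0; 0 0 0 0 0 0"}}

```text
time: 20.55
tool_pos: [0.544, 0.1405, 0.0327]
ee_rot: [3.141, 0.002, 3.086]
wrist_force: [-1.4, -0.3, -1.9]
width: 0.0233
```

{"api": "step_arm", "payload": {"increments": "0 0 0 0 0 0; 0 0 0 0 0 0; 0 0 0 0 0 0; 0 0 0 0 0 0; 0 0 0 0 0 0", "claw": -1}}

```text
time: 21.05
tool_pos: [0.5437, 0.1408, 0.0328]
ee_rot: [3.141, 0.001, 3.086]
wrist_force: [0.0, -0.2, 0.3]
width: 0.0596
```

{"api": "step_arm", "payload": {"increments": "0 0 0 0 0 0; 0 0 0 0 0 0; 0 0 0 0 0 0; 0 0 0 0 0 0; 0 0 0 0 0 0"}}

```text
time: 21.55
tool_pos: [0.5431, 0.1406, 0.0323]
ee_rot: [3.142, -0.0, 3.086]
wrist_force: [-0.4, 0.0, -0.6]
width: 0.0934
```

Released cleanly. Raising the tool and moving it clear for a look.

{"api": "step_arm", "payload": {"increments": "0 0 -1 0 0 0; 0 0 -2 0 0 0; 0 0 -4 0 0 0; 0 0 -4 0 0 0; 0 0 -4 0 0 0"}}

```text
time: 22.05
tool_pos: [0.543, 0.1406, 0.1847]
ee_rot: [3.141, 0.001, 3.086]
wrist_force: [0.6, -0.4, -0.6]
width: 0.0939
```

{"api": "step_arm", "payload": {"increments": "0 0 0 0 0 0; 4 -3 0 0 0 0; 4 -3 0 0 0 0; 4 -3 0 0 0 0; 2 -3 0 0 0 0"}}

```text
time: 22.55
tool_pos: [0.3939, 0.0282, 0.1822]
ee_rot: [-3.142, -0.0, 3.087]
wrist_force: [0.5, -0.7, 0.3]
width: 0.0939
```

{"api": "step_arm", "payload": {"increments": "0 -4.5 0 0 0 0; 0 -4.5 0 0 0 0; 0 -4.5 0 0 0 0; 0 0 0 0 0 0; 0 0 0 0 0 0"}}

```text
time: 23.05
tool_pos: [0.3887, -0.1067, 0.1821]
ee_rot: [3.141, -0.0, 3.083]
wrist_force: [-0.9, -0.5, 0.6]
width: 0.094
```

Run:
```python
from h import *
o=get_obs(); print(o['tool_pos'],o['wrist_force'],o['time'])
im=snapshot('top')[:,:,::-1]; s=snapshot('scene')[:,:,::-1]
cv2.imwrite('pics/top3.png',im)
a=cv2.resize(im[170:250,215:275],None,fx=5,fy=5,interpolation=2); b=cv2.resize(s[125:180,310:378],None,fx=7.2,fy=7.2,interpolation=2)
cv2.imwrite('pics/final.png',np.hstack([a[:396],b[:396]]))
h=cv2.cvtColor(im,cv2.COLOR_BGR2HSV)
for r in (192,197,210,217,225):
    u=np.nonzero(cv2.inRange(h[r:r+1,228:262],(2,170,90),(14,255,255))[0])[0]+228
    if len(u):
        w=ray('top',(u.min()+u.max())/2,r,.05); print(r,u.min(),u.max(),w[:2].round(4),'dock-line y',round(.1415-.056*(w[0]-.5336),4))
```

```text
[ 0.38874683 -0.10668397  0.18213137] [-0.91027895 -0.53256342  0.60921706] 23.05
192 234 247 [0.6234 0.1521] dock-line y 0.1365
197 241 248 [0.6069 0.1386] dock-line y 0.1374
210 240 247 [0.5644 0.1406] dock-line y 0.1398
217 239 246 [0.5416 0.1432] dock-line y 0.141
225 231 245 [0.5158 0.1569] dock-line y 0.1425
```

View pics/final.png

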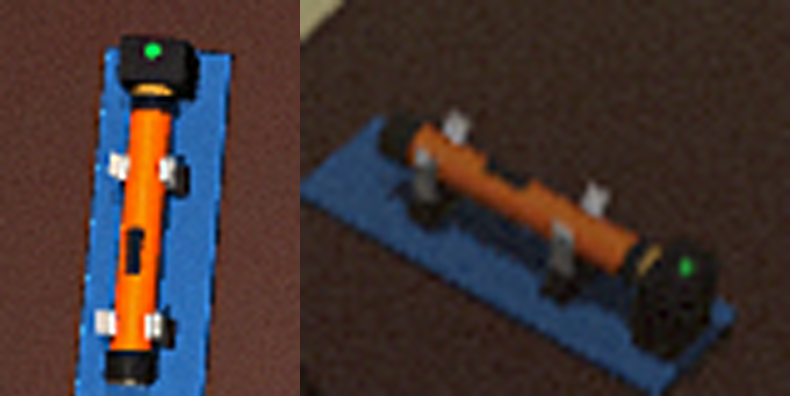

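The final picture shows the lamp lying in both clips, with the jaws around the tube at top crop (118–168,168) and (105–155,323). Its brass end meets the post at (152,90), and the arm is clear. Handing in.

```bash
python3 -c "
from bench import *
print(close_job())"
```

```text
the job is handed in; nothing more can be done
None
```

The middle-sized lamp is in the dock, snapped into both clips and released with its brass end touching the post. I handed the job in at about 23 s and got no verdict back.

- **Seating:** I pressed the lamp into both clips with a peak of about 13 N at the lips. It stopped firmly at home height with about 15 N on the tool, roughly 15 mm short of the post rather than 20 mm.
- **Sliding:** Friction was about 5 N. When I started the slide, the downward push rose to about 18 N and then swung to a 9 N upward pull. The tool rose about 1 mm before I corrected it, still within the 3 mm limit.
- **Pressing and letting go:** I pressed at about 21 N total, so about 15 N on the post, then eased off and opened the gripper with almost no force.
- **Last checks:** The last picture shows the lamp inside both clips and its brass end against the post. At the two cleanest points, the tube axis was about 1 mm from my estimated dock line, and a third was about 2 mm off. The other two rows (10 mm or more off) were spoiled by other colours in the mask, so I ignored them.
- **Not measured:** Seated height and the end gap come only from tool readings and that picture. I never went near the glue bottle, mug or sanding block, but did not re-measure where they stand.

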